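# Nest the steel beakers in the bowl

## Robot

A 6-joint arm with a two-finger parallel gripper is mounted at the origin on a cart in front of the work surface, level with it; the furniture and walls round the work are solid. World frame = base frame: x ahead of the robot, y to its left, z up, the work surface at z = 0. Lengths are in m, angles in rad, forces in N, time in s.
With the tool pointing down it reaches from about 0.25 to 0.725 m from the base axis. Payload 9.7 kg.
Tool frame: the origin (TCP) lies on the centre line of the jaws, within the pads' length; the fingertips stand 11 mm ahead of it and the grasp point (between the pads) lies 8 mm behind it (bot.tip_reach is the distance from the TCP to the fingertips, in m); z points along the fingers, y is the line along which they close (so a half turn about z gives the same grasp; the last joint's range is limited). The gripper opens to 85 mm and grips with 20 to 120 N. Pads are 22 mm wide; open, the fingers measure 114 mm over their backs; the gripper's body (76 mm by 85 mm) begins 54 mm behind the grasp point. The pads swing forward as they close: fully open they stand 13 mm farther back than shut.
Start: joints at [-1.158, 0.087, 0.176, 1.66, 0, 1.571], TCP at [0.221, -0.504, 0.219] pointing down, gripper open.
Joint ranges: [-3.13, 3.13], [-0.85, 1.81], [-1.15, 1.24], [-2.2, 2.28], [-1.44, 1.52], [-3.14, 3.14]. Speed limits (rad/s): [2.22, 2.22, 2.57, 3.14, 3.14, 3.14].

## Interface

Orientations are given as a unit quaternion [x, y, z, w].
In Python, from cell import bot, vision, hand_in gives the robot as it stands.
- The arm moves only by the tool step_arm, never from a script. Its argument "commands" is a list of rows, each an object with "translation": the shift along the world's x, y, z scaled (see below), a list of three; "twist": the turn about the world's z scaled (see below). A call has exactly 5 rows; each row shifts and turns the commanded pose from where the row before left it; what a row does not reach is not made up. The controller multiplies each number of a shift by 0.25 m and each number of a turn by 1.5 rad. A row lasts 1/8 s, in which the tool goes at most 62.5 mm and 10.7 degrees, less where a joint would pass 70% of its speed; a pose out of reach is approached as far as the arm can. A call with a number of a shift or a turn outside -1 to 1 is refused whole. A call with a gripper value outside its range is refused whole. "fingers" is the closure, from -1 (fully open) to 1 (shut), so that 0 is half open, set as the call begins (left out, the last holds). The fingers move at their own pace and stop on an object; "squeeze" is the grip in N (left out, the last holds). Time passes only in rows, so rows that do not move let the fingers close, or fill a call up. It gives the time, the measured TCP pose, the force, the opening and the grip force at its end, in the units of the state.
- bot.get_obs(): the state, without advancing time (a new reading comes with each control period).
- vision.snapshot(name): name is "scene" or "top" or "wrist"; returns a dict with "frame" (384x512x3 uint8, blue, green, red), "range_z" (384x512 float32, m along the optical axis (not along the pixel's ray), 0 where there is no reading), "fx", "fy", "cx", "cy" (pixels), "k1" (the pictures are not rectified: a ray, as slopes to the right and down, at radius r is drawn at 1 + k1 r^2 times it, then the intrinsics apply), "R" (3x3) and "t" (3): a world point X has camera coordinates R X + t. Camera axes: x right, y down, z forward; pixel columns grow to the right and rows downward; lengths in m; the calibration is good to about 2 mm. A picture is of the moment at which its call begins.
- hand_in(): hands the job in; it is judged then, once.
The state is a dict: "clock": time; "qpos": joint angles; "qvel": joint speeds; "joint_efforts": joint torques, N m; "tool_pos": TCP position; "ee_rot": TCP orientation; "wrist_force": force on the tool from outside, world axes, zero at the start; "ft_torque": the same for the moment, N m; "opening": finger opening in m; "grip_force": force on a finger pad.
Only numpy, scipy, OpenCV 4.12 (cv2) and the standard library are available. Lean on these libraries where they do the work, as an engineer would, in place of code of your own. Each camera call takes 0.05 s, during which the arm holds its last target. There are 200 camera calls.

## Task

Put the four steel beakers away as one nest in the middle of the steel bowl: working from the largest down, stand the largest upright on the bowl's floor, then set each next smaller one upright inside the one before, fully down, so that the smallest ends innermost. Leave the bowl where it stands, leave the notebook, timer, vial and tally counter undisturbed, and let go of everything at the end.

Things in the scene. Friction and masses are not known exactly. Their poses are not given: they have to be found in the camera images.
- beaker_xl: The largest and squattest of four plain round steel beakers, open on top, upright: 68 mm outside diameter over its top 16 mm (grip here), tapering to 54 mm at the foot, 40 mm tall, wall 2.5 mm, base 9 mm thick, mouth 63 mm inside, about 80 g. Origin: centre of underside; z up.
- beaker_l: The second largest of four plain round steel beakers, open on top, upright: 55 mm outside diameter over its top 16 mm (grip here), tapering to 41 mm at the foot, 45 mm tall, wall 2.5 mm, base 9 mm thick, mouth 50 mm inside, about 60 g. Origin: centre of underside; z up. Nested, its rim is 14 mm above the next larger one's: hold only the top 10 mm, open little.
- beaker_m: The third largest of four plain round steel beakers, open on top, upright: 42 mm outside diameter over its top 16 mm (grip here), tapering to 29 mm at the foot, 50 mm tall, wall 2.5 mm, base 9 mm thick, mouth 37 mm inside, about 45 g. Origin: centre of underside; z up. Nested, its rim is 14 mm above the next larger one's: hold only the top 10 mm, open little.
- beaker_s: The smallest, slimmest and tallest of four plain round steel beakers, open on top, upright: 29 mm outside diameter over its top 16 mm (grip here), tapering to 20 mm at the foot, 55 mm tall, wall 2.5 mm, base 9 mm thick, mouth 24 mm inside, about 30 g. Origin: centre of underside; z up. Nested, its rim is 14 mm above the next larger one's: hold only the top 10 mm, open little.
- bowl: Round steel bowl standing loose on the table, mouth up: 206 mm across the rim, 63 mm tall, with a flat floor 85 mm across that lies 2 mm above the table; its wall slopes out from the floor to the rim. About 500 g. Origin: centre of the underside; z up.
- notebook: Bystander, to be left alone: ring-bound notebook lying flat, 210 x 153 x 16 mm. Origin: centre of the underside; x along the 210 mm side.
- kitchen_timer: Bystander, to be left alone: round white wind-up timer with a red knob, 72 mm across, 39 mm tall. Origin: centre of the underside.
- glass_vial: Bystander, to be left alone: stoppered glass vial standing, 27 mm across, 51 mm tall. Origin: centre of the underside.
- counter: Bystander, to be left alone: hand tally counter lying flat with a small finger ring, 62 x 47 x 21 mm. Origin: centre of the underside.
There are look-alikes about, which are no part of the job. Leave any red look-alike of the beaker_m alone.

How it is judged:
On the way, in this order (a step that is already met when the one before it is completed fails the run):
1. the largest beaker stands on the floor of the bowl (horizontal distance between beaker_xl and bowl below 0.018 m and z of beaker_xl in the frame of bowl between -0.002 and 0.007 m and angle between beaker_xl's own z axis and vertical below 0.12 rad), for 0.2 s.
2. the second beaker is seated in the largest (horizontal distance between beaker_l and beaker_xl below 0.009 m and z of beaker_l in the frame of beaker_xl between 0.0055 and 0.0125 m and angle between beaker_l's own z axis and vertical below 0.12 rad), for 0.2 s.
3. the third beaker is seated in the second (horizontal distance between beaker_m and beaker_l below 0.009 m and z of beaker_m in the frame of beaker_l between 0.0055 and 0.0125 m and angle between beaker_m's own z axis and vertical below 0.12 rad), for 0.2 s.
4. the smallest beaker is seated in the third (horizontal distance between beaker_s and beaker_m below 0.009 m and z of beaker_s in the frame of beaker_m between 0.0055 and 0.0125 m and angle between beaker_s's own z axis and vertical below 0.12 rad), for 0.2 s.
At the end, for the whole second after the job is handed in: The largest beaker stands on the bowl's floor within 18 mm of its centre; each smaller one sits on the inner floor of the next larger (origin 9 mm above the larger one's, +-3.5 mm; axes within 9 mm); all within 0.12 rad of upright, released and at rest (all of step 1 and all of step 2 and all of step 3 and all of step 4 and linear speed of each of beaker_xl, beaker_l, beaker_m, beaker_s below 0.02 m/s and contact force between each of beaker_xl, beaker_l, beaker_m, beaker_s and the fingers below 0.05 N); the robot touches nothing.
It fails at once if the spiral notebook is disturbed: moved more than 25 mm or tipped (distance of notebook from where it was at the start of the episode above 0.025 m or angle between notebook's own z axis and vertical above 0.5 rad).
It fails at once if the timer is disturbed: moved more than 25 mm or tipped (distance of kitchen_timer from where it was at the start of the episode above 0.025 m or angle between kitchen_timer's own z axis and vertical above 0.5 rad).
It fails at once if the vial is disturbed: moved more than 25 mm or tipped (distance of glass_vial from where it was at the start of the episode above 0.025 m or angle between glass_vial's own z axis and vertical above 0.5 rad).
It fails at once if the tally counter is disturbed: moved more than 25 mm or tipped (distance of counter from where it was at the start of the episode above 0.025 m or angle between counter's own z axis and vertical above 0.5 rad).
It fails at once if the bowl is pushed more than 40 mm or tipped (distance of bowl from where it was at the start of the episode above 0.04 m or angle between bowl's own z axis and vertical above 0.35 rad).
It also fails if it takes over 99 s, if anything falls off the work surface, if the arm or the gripper's body presses on something with over 40 N, if the wrist force passes 120 N, or if a joint passes its speed limit or range.

## Working session

There is one attempt and no reset: what is moved stays moved. The work goes in short steps, Python scripts to look and compute and a tool call to move; the robot and the scene stay as the last step left them, time stands still between calls to the robot, and variables do not carry over. Pictures are saved under pics/ and viewed, at most 14 in all, crops included, and the job is handed in when it is done.

Besides the shell and the picture viewer there is one more tool, called after "Emit:" in YAML: its name, and indented under it one key for each argument. step_arm: Moves the arm, as the interface text tells. Its arguments: {"type":"object","properties":{"commands":{"type":"array"},"fingers":{"type":"number"},"squeeze":{"type":"number"}},"required":["commands"]}

```bash
mkdir -p pics; ls
cat > h.py <<'E'
import numpy as np, cv2
from cell import bot, vision, hand_in
def snap(name,tag):
    s=vision.snapshot(name); cv2.imwrite(f'pics/{tag}.png',s['frame']); np.savez(f'{tag}.npz',**s); return s
def world(s,u,v,z=None):
    """pixel -> world, by depth or by plane at height z"""
    u=np.asarray(u,float);v=np.asarray(v,float)
    a=(u-s['cx'])/s['fx'];b=(v-s['cy'])/s['fy'];x,y=a.copy(),b.copy()
    for _ in range(20):
        f=1+s['k1']*(x*x+y*y);x,y=a/f,b/f
    d=np.stack([x,y,np.ones_like(x)],-1)@s['R'];c=-s['R'].T@s['t']
    if z is None: k=s['range_z'][v.astype(int),u.astype(int)]
    else: k=(z-c[2])/d[...,2]
    return c+d*np.asarray(k)[...,None]
E
python3 - <<'E'
from h import *
a=snap('top','top0');b=snap('scene','scene0')
print(bot.get_obs()); print(a['R'],a['t'],-a['R'].T@a['t'],a['k1'],a['fx'])
E
```

```text
pics
{'clock': 0.1, 'qpos': array([-1.15800795e+00,  8.73733794e-02,  1.75205072e-01,  1.65978190e+00,
        5.25731637e-05,  1.57079709e+00]), 'qvel': array([-6.38530113e-04, -2.90056456e-03,  1.76335734e-03,  4.02072483e-05,
       -1.20575241e-04,  1.07133308e-03]), 'joint_efforts': array([-1.14868703e-04, -5.21560585e+01,  4.65653300e+01,  1.60939107e-02,
       -1.17608460e-05,  1.64012778e-05]), 'tool_pos': array([ 0.2205679 , -0.50359778,  0.21816713]), 'ee_rot': array([ 9.78776140e-01,  2.04931537e-01, -9.25046879e-05, -5.70080663e-04]), 'wrist_force': array([ 0.14669973,  0.2465047 , -0.88754163]), 'ft_torque': array([ 0.05719516, -0.06204299,  0.02503405]), 'grip_force': 0.0, 'opening': 0.08555091374497681}
[[-0.02213278 -0.99970638  0.00986346]
 [-0.98058466  0.01978455 -0.1950956 ]
 [ 0.19484317 -0.01398996 -0.98073463]] [0.01051829 0.55209559 1.23039138] [0.30187591 0.01680536 1.31429512] -0.012404457646372543 481.94126576167696
```

View pics/top0.png

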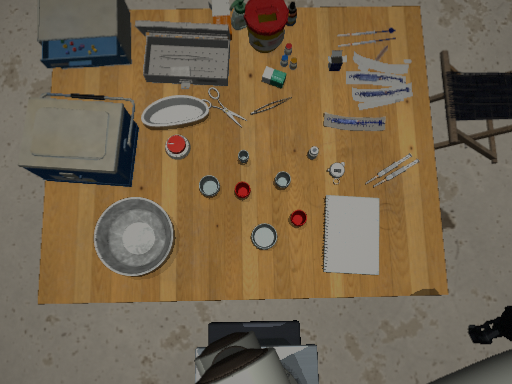

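View pics/scene0.png

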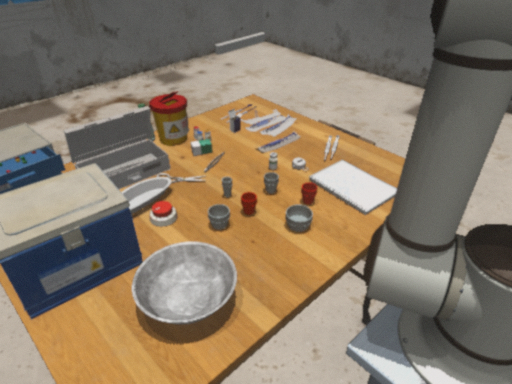

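The top view shows these candidates:
- Grey beakers: (264,237) is probably XL, (209,186) L, (282,181) M and (243,157) S.
- Red look-alikes: (243,190) and (298,218).
- Vial (313,152), counter (337,171), timer (177,146), bowl (134,236), notebook (352,235).

I'll check these in one close crop and measure the rims.

Run:
```python
from h import *
s=np.load('top0.npz')
im=s['frame'][135:260,160:330]; cv2.imwrite('pics/crop0.png',cv2.resize(im,None,fx=4.7,fy=4.7,interpolation=cv2.INTER_CUBIC))
V,U=np.mgrid[0:384,0:512]; P=world(s,U,V)
for n,u,v,h,r in [('xl',264,237,.040,.034),('l',209,186,.045,.0275),('m',282,181,.050,.021),('s',243,157,.055,.0145),('red1',243,190,.05,.02),('red2',298,218,.05,.02),('bowl',134,236,.063,.103),('vial',313,152,.051,.0135),('timer',177,146,.039,.036),('counter',337,171,.021,.03)]:
    c=world(s,u,v,h); d=np.hypot(*(P[...,:2]-c[:2]).transpose(2,0,1))
    m=(d<r*1.5)&(P[...,2]>h-.010)&(P[...,2]<h+.012)
    q=P[m]
    if len(q)<6: print(n,c.round(3),len(q));continue
    (cx,cy),rr=cv2.minEnclosingCircle(q[:,:2].astype(np.float32))
    print(n,c.round(3),'circ',round(cx,4),round(cy,4),'R',round(rr,4),'expected',r,'z',np.percentile(q[:,2],[50,95]).round(4),len(q))
```

```text
xl [ 0.432 -0.026  0.04 ] circ 0.4361 -0.0264 R 0.0339 expected 0.034 z [0.0389 0.0438] 93
l [0.572 0.118 0.045] circ 0.5758 0.1188 R 0.0277 expected 0.0275 z [0.0441 0.0484] 85
m [ 0.581 -0.078  0.05 ] circ 0.588 -0.0801 R 0.0212 expected 0.021 z [0.0488 0.0537] 60
s [0.648 0.025 0.055] circ 0.6548 0.0249 R 0.0143 expected 0.0145 z [0.0532 0.059 ] 40
red1 [0.558 0.027 0.05 ] circ 0.5613 0.0292 R 0.0212 expected 0.02 z [0.0494 0.0543] 62
red2 [ 0.479 -0.117  0.05 ] circ 0.4818 -0.119 R 0.0209 expected 0.02 z [0.0495 0.0538] 61
bowl [0.439 0.312 0.063] circ 0.4637 0.3229 R 0.1277 expected 0.103 z [0.0614 0.067 ] 1102
vial [ 0.659 -0.165  0.051] circ 0.6658 -0.1685 R 0.0129 expected 0.0135 z [0.05   0.0552] 65
timer [0.687 0.206 0.039] circ 0.6948 0.207 R 0.0289 expected 0.036 z [0.0378 0.0421] 270
counter [ 0.612 -0.234  0.021] circ 0.6208 -0.2351 R 0.0278 expected 0.03 z [0.0193 0.0243] 200
```

View pics/crop0.png

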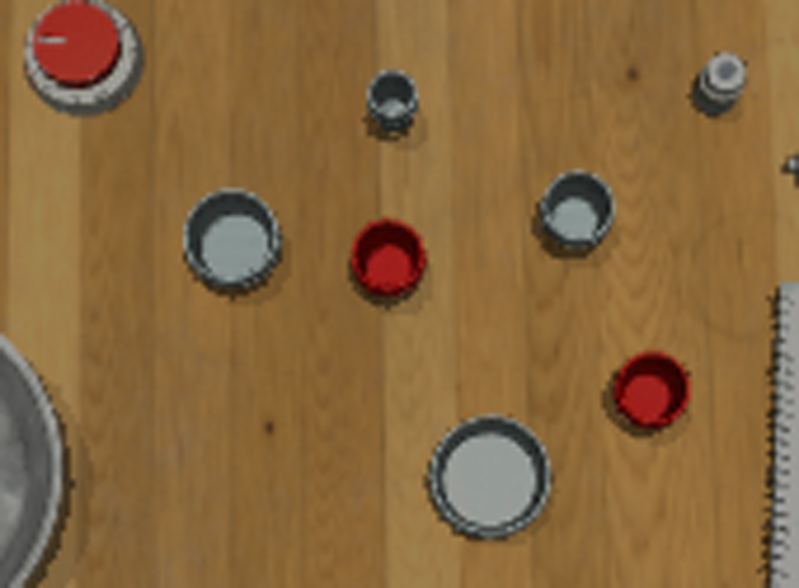

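The crop confirms the choices by size: XL (490,478), L (232,240), M (577,212), S (391,100). Both reds are separate, and the measured radii match to 0.5 mm. Next I'll refit the bowl and check the nearby furniture heights.

Run:
```python
from h import *
print(bot.tip_reach)
s=np.load('top0.npz')
V,U=np.mgrid[0:384,0:512]; P=world(s,U,V)
m=(U>90)&(U<178)&(V>194)&(V<280)&(P[...,2]>.056)&(P[...,2]<.075)
q=P[m][:,:2]
c=np.array([.442,.315])
for _ in range(8):
    d=np.hypot(*(q-c).T); k=abs(d-.1015)<.007; A=np.c_[2*q[k],np.ones(k.sum())]
    x=np.linalg.lstsq(A,(q[k]**2).sum(1),rcond=None)[0]; c=x[:2]
print('bowl',c,np.sqrt(x[2]+c@c),k.sum(),len(q))
d=np.hypot(*(P[...,:2]-c).transpose(2,0,1))
for r in np.arange(.01,.11,.01): w=(abs(d-r)<.005); print(round(r,2),np.median(P[w][:,2]).round(4),end=' ')
m=(P[...,2]>.1)&(P[...,0]<.75)&(P[...,0]>.25)&(abs(P[...,1])<.6); q=P[m]; print('\ntall',q.min(0),q.max(0))
m&=d<.2; q=P[m]; print('near bowl',len(q), d[m].min() if m.any() else '', q[:, :2].min(0) if m.any() else '')
```

```text
0.011
bowl [0.44051698 0.31406532] 0.09883921327997693 799 918
0.01 0.0011 0.02 0.002 0.03 0.0016 0.04 0.0015 0.05 0.0057 0.06 0.0118 0.07 0.018 0.08 0.03 0.09 0.0488 0.1 0.0612 
tall [ 0.25101291 -0.48934068  0.10013144] [0.74999655 0.56594918 1.31429512]
near bowl 1330 0.14088027028526512 [0.57588023 0.32742009]
```

Emit:
step_arm:
  commands:
    - {"translation": [0.08, 0.19, 0], "twist": 0.077}
    - {"translation": [0.08, 0.19, 0], "twist": 0.077}
    - {"translation": [0.08, 0.19, 0], "twist": 0.077}
    - {"translation": [0.08, 0.19, 0], "twist": 0.077}
    - {"translation": [0.08, 0.19, 0], "twist": 0.077}
  fingers: -1
  squeeze: 30

```text
clock: 0.72
tool_pos: [0.3209, -0.2647, 0.2185]
ee_rot: [0.879, 0.477, 0.0, -0.0]
wrist_force: [0.1, -0.2, 0.6]
opening: 0.0854
grip_force: 0.0
```

Emit:
step_arm:
  commands:
    - {"translation": [0.08, 0.17, -0.05], "twist": 0.077}
    - {"translation": [0.08, 0.17, -0.05], "twist": 0.077}
    - {"translation": [0.08, 0.17, -0.05], "twist": 0.077}
    - {"translation": [0.08, 0.17, -0.05], "twist": 0.077}
    - {"translation": [0.0, 0.15, 0], "twist": 0.077}

```text
clock: 1.35
tool_pos: [0.4007, -0.0571, 0.1673]
ee_rot: [0.707, 0.708, -0.001, -0.001]
wrist_force: [0.1, 0.2, 0.1]
opening: 0.0856
grip_force: 0.0
```

Emit:
step_arm:
  commands:
    - {"translation": [0.047, 0.041, 0], "twist": 0}
    - {"translation": [0.047, 0.041, -0.0], "twist": 0}
    - {"translation": [0.047, 0.042, 0], "twist": 0}
    - {"translation": [0, 0, 0], "twist": 0}
    - {"translation": [0, 0, 0], "twist": 0}

```text
clock: 1.98
tool_pos: [0.4358, -0.0282, 0.1686]
ee_rot: [0.708, 0.706, -0.0, -0.0]
wrist_force: [-0.2, 0.0, -0.2]
opening: 0.0852
grip_force: 0.0
```

```bash
cat >> h.py <<'E'
def rim(s,c,h,r,tol=.006):
    """circle fit of a rim of outer radius r at height h near c, from the depth image"""
    V,U=np.mgrid[0:384,0:512]; P=world(s,U,V); c=np.array(c,float)
    d=np.hypot(*(P[...,:2]-c).transpose(2,0,1)); q=P[(d<r+.012)&(abs(P[...,2]-h)<tol)&(s['range_z']>0)]
    if len(q)<8: return None
    (x,y),R=cv2.minEnclosingCircle(q[:,:2].astype(np.float32)); return np.round([x,y,R,np.median(q[:,2]),len(q)],4)
E
python3 - <<'E'
from h import *
s=snap('wrist','w1'); print(bot.get_obs()['tool_pos'], -s['R'].T@s['t'], s['R'][2])
print(rim(s,[.436,-.026],.04,.034))
E
```

```text
[ 0.43574038 -0.02824432  0.16873588] [0.43694276 0.04668529 0.32354854] [-0.00217005 -0.29477958 -0.95556281]
[ 4.36e-01 -2.74e-02  3.42e-02  3.93e-02  8.21e+02]
```

View pics/w1.png

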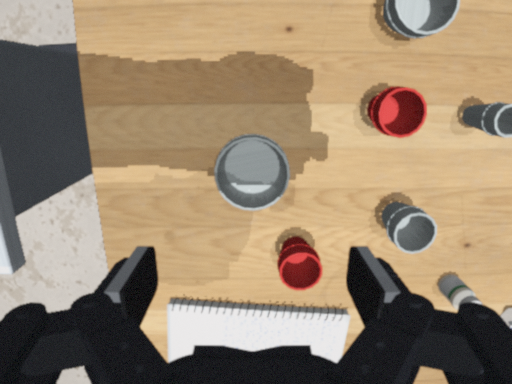

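The wrist view has XL at (252,172) and the open fingertips near (140,260) and (365,260). The rim fit is (0.436, -0.027) and agrees with the top view. I'll read the fingertip height from the depth.

Run:
```python
from h import *
s=np.load('w1.npz')
for u,v in [(130,255),(140,255),(148,260),(140,270),(365,255),(358,262),(375,258),(365,275)]: print(u,v,world(s,u,v).round(4))
V,U=np.mgrid[0:384,0:512]; P=world(s,U,V); q=P[(V>240)&(s['range_z']>0)&(s['range_z']<.22)]; print(q.min(0),q.max(0),len(q))
# the five lowest percentile
print(np.percentile(q[:,2],[0,1,5]))
```

```text
130 255 [ 0.3871 -0.0177  0.2057]
140 255 [ 0.3915 -0.0174  0.2062]
148 260 [ 0.394  -0.0205  0.2047]
140 270 [ 0.3939 -0.0194  0.2144]
365 255 [ 0.482  -0.0172  0.207 ]
358 262 [ 0.4794 -0.0203  0.2071]
375 258 [ 0.4856 -0.0177  0.2085]
365 275 [ 0.4792 -0.0203  0.2167]
[ 0.36155154 -0.04193536  0.19311747] [ 0.51133332 -0.00765161  0.27541054] 35215
[0.19311747 0.19958263 0.21016419]
```

Run:
```python
from h import *
s=np.load('w1.npz')
for u in (125,135,145,152,355,365,372):
  print(u,[(v,*world(s,u,v).round(3)) for v in range(236,262,4)])
im=s['frame'][225:384,60:440]; cv2.imwrite('pics/w1c.png',cv2.resize(im,None,fx=2.1,fy=2.1))
```

```text
125 [(236, np.float64(0.297), np.float64(-0.107), np.float64(-0.001)), (240, np.float64(0.297), np.float64(-0.112), np.float64(-0.0)), (244, np.float64(0.296), np.float64(-0.117), np.float64(-0.001)), (248, np.float64(0.295), np.float64(-0.122), np.float64(-0.0)), (252, np.float64(0.294), np.float64(-0.127), np.float64(-0.001)), (256, np.float64(0.294), np.float64(-0.132), np.float64(-0.0)), (260, np.float64(0.384), np.float64(-0.021), np.float64(0.203))]
135 [(236, np.float64(0.309), np.float64(-0.107), np.float64(0.0)), (240, np.float64(0.308), np.float64(-0.112), np.float64(-0.0)), (244, np.float64(0.308), np.float64(-0.116), np.float64(0.0)), (248, np.float64(0.387), np.float64(-0.017), np.float64(0.2)), (252, np.float64(0.389), np.float64(-0.017), np.float64(0.204)), (256, np.float64(0.39), np.float64(-0.017), np.float64(0.208)), (260, np.float64(0.391), np.float64(-0.017), np.float64(0.211))]
145 [(236, np.float64(0.32), np.float64(-0.107), np.float64(-0.001)), (240, np.float64(0.319), np.float64(-0.112), np.float64(-0.0)), (244, np.float64(0.318), np.float64(-0.117), np.float6
[... 1397 characters left out ...]
(0.485), np.float64(-0.018), np.float64(0.199)), (252, np.float64(0.483), np.float64(-0.017), np.float64(0.205)), (256, np.float64(0.482), np.float64(-0.018), np.float64(0.207)), (260, np.float64(0.481), np.float64(-0.018), np.float64(0.21))]
372 [(236, np.float64(0.567), np.float64(-0.107), np.float64(0.0)), (240, np.float64(0.568), np.float64(-0.113), np.float64(-0.001)), (244, np.float64(0.568), np.float64(-0.117), np.float64(-0.0)), (248, np.float64(0.57), np.float64(-0.123), np.float64(-0.002)), (252, np.float64(0.486), np.float64(-0.018), np.float64(0.203)), (256, np.float64(0.485), np.float64(-0.018), np.float64(0.207)), (260, np.float64(0.484), np.float64(-0.017), np.float64(0.211))]
```

View pics/w1c.png

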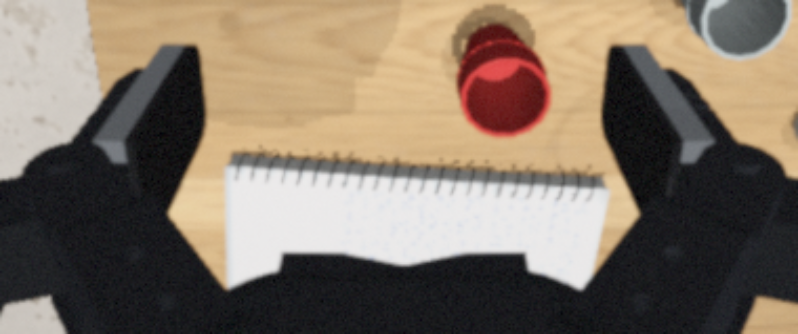

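The wrist depth puts the open fingertips at z ≈ 0.197 while the TCP reads 0.169. That doesn't fit the stated geometry, so I'll check it against the scene camera.

Run:
```python
from h import *
s=snap('scene','sc1')
V,U=np.mgrid[0:384,0:512]; P=world(s,U,V)
m=(abs(P[...,0]-.436)<.08)&(abs(P[...,1]+.028)<.05)&(P[...,2]>.06)&(P[...,2]<.30)&(s['range_z']>0)
print(m.sum()); q=P[m]; print(q.min(0)); i=np.argsort(q[:,2])[:8]; print(q[i].round(3)); 
u0,u1,v0,v1=U[m].min(),U[m].max(),V[m].min(),V[m].max(); print(u0,u1,v0,v1)
cv2.imwrite('pics/sc1c.png',cv2.resize(s['frame'][max(0,v0-40):v1+60,max(0,u0-40):u1+60],None,fx=4,fy=4)[:600,:800])
```

```text
1637
[ 0.3604801  -0.04352574  0.19470406]
[[ 0.387 -0.035  0.195]
 [ 0.387 -0.028  0.195]
 [ 0.387 -0.022  0.196]
 [ 0.478 -0.035  0.196]
 [ 0.478 -0.021  0.196]
 [ 0.48  -0.019  0.196]
 [ 0.478 -0.027  0.197]
 [ 0.387 -0.019  0.197]]
278 337 107 169
```

View pics/sc1c.png

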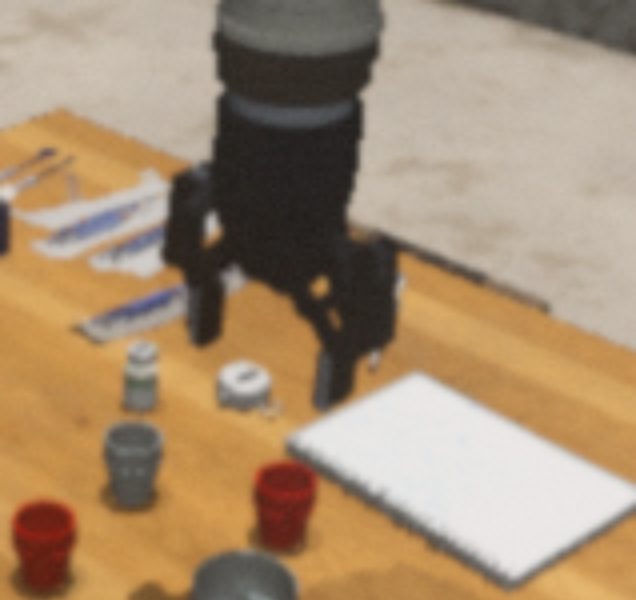

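The scene camera agrees: the open tips are about 26 mm above the reported TCP. I'll use the measured tip offset, which is TCP + 0.0265 when open, less the forward swing on closing. For XL I'll descend in two stages.

Emit:
step_arm:
  commands:
    - {"translation": [0, 0.004, -0.15], "twist": 0}
    - {"translation": [0, 0, -0.15], "twist": 0}
    - {"translation": [0, 0, -0.15], "twist": 0}
    - {"translation": [0, 0, -0.12], "twist": 0}
    - {"translation": [0, 0, 0], "twist": 0}

```text
clock: 2.7
tool_pos: [0.4342, -0.027, 0.0247]
ee_rot: [0.708, 0.706, -0.001, -0.001]
wrist_force: [0.5, -0.1, 1.5]
opening: 0.0854
grip_force: 0.0
```

```bash
cat >> h.py <<'E'
def tips(s,tp):
    """fingertip (lowest z, inner edges) as seen by the wrist camera"""
    V,U=np.mgrid[0:384,0:512]; P=world(s,U,V); m=(V>200)&(s['range_z']>0)&(s['range_z']<.17)
    q=P[m]; q=q[abs(q[:,1]-tp[1])<.03]; lo=np.percentile(q[:,2],.2)
    b=q[q[:,2]<lo+.006]; L=b[b[:,0]<tp[0]];R=b[b[:,0]>=tp[0]]
    return 'tipz',lo.round(4),'off',(lo-tp[2]).round(4),'L',L.max(0).round(4) if len(L) else '','R',R.min(0).round(4) if len(R) else ''
E
python3 - <<'E'
from h import *
s=snap('wrist','w2'); o=bot.get_obs(); print(o['tool_pos'],o['wrist_force']); print(tips(s,o['tool_pos'])); print(tips(np.load('w1.npz'),[.4357,-.0282,.1687]))
print(rim(s,[.436,-.027],.04,.034))
E
```

```text
[ 0.43532624 -0.02704332  0.02635733] [0.08704384 0.51829779 0.04025866]
('tipz', np.float64(0.0242), 'off', np.float64(-0.0022), 'L', array([ 0.4113, -0.0046,  0.0302]), 'R', array([ 0.4606, -0.043 ,  0.0214]))
('tipz', np.float64(0.1955), 'off', np.float64(0.0268), 'L', array([ 0.3944, -0.0169,  0.2015]), 'R', array([ 0.4786, -0.0395,  0.1933]))
[ 4.368e-01 -2.760e-02  3.450e-02  3.920e-02  3.329e+03]
```

Emit:
step_arm:
  commands:
    - {"translation": [0.005, -0.002, -0.04], "twist": 0}
    - {"translation": [0, 0, -0.034], "twist": 0}
    - {"translation": [0, 0, 0], "twist": 0}
    - {"translation": [0, 0, 0], "twist": 0}
    - {"translation": [0, 0, 0], "twist": 0}

```text
clock: 3.38
tool_pos: [0.4373, -0.0273, 0.0081]
ee_rot: [0.708, 0.706, 0.0, 0.0]
wrist_force: [-0.1, -0.5, -0.4]
opening: 0.0855
grip_force: 0.0
```

Emit:
step_arm:
  commands:
    - {"translation": [0, 0, 0], "twist": 0}
    - {"translation": [0, 0, 0], "twist": 0}
    - {"translation": [0, 0, 0], "twist": 0}
    - {"translation": [0, 0, 0], "twist": 0}
    - {"translation": [0, 0, 0], "twist": 0}
  fingers: 1
  squeeze: 30

```text
clock: 4.0
tool_pos: [0.4373, -0.0273, 0.0084]
ee_rot: [0.708, 0.706, 0.0, 0.0]
wrist_force: [-2.0, 0.2, 5.9]
opening: 0.0662
grip_force: 32.9
```

Emit:
step_arm:
  commands:
    - {"translation": [0, 0, 0.06], "twist": 0}
    - {"translation": [0, 0, 0.1], "twist": 0}
    - {"translation": [0, 0, 0.12], "twist": 0}
    - {"translation": [0, 0, 0.12], "twist": 0}
    - {"translation": [0, 0, 0.0], "twist": 0}

```text
clock: 4.62
tool_pos: [0.4385, -0.0274, 0.1107]
ee_rot: [0.708, 0.706, 0.001, 0.002]
wrist_force: [-0.5, 0.2, -1.5]
opening: 0.0666
grip_force: 34.3
```

Run:
```python
from h import *
s=snap('wrist','w3'); o=bot.get_obs(); t=o['tool_pos']; print(t,o['opening'],o['grip_force'],o['wrist_force'])
V,U=np.mgrid[0:384,0:512]; P=world(s,U,V); q=P[(s['range_z']>0)&(abs(P[...,2]-t[2]-.03)<.03)&(np.hypot(P[...,0]-t[0],P[...,1]-t[1])<.05)]
print(np.histogram(q[:,2]-t[2],bins=np.arange(0,.06,.003)))
for z in (.02,.025,.03,.035,.04): print(z,rim(s,t[:2],t[2]+z,.034,.004))
```

```text
[ 0.43778745 -0.02731752  0.10899608] 0.06676921064261317 34.28462773561478 [ 0.81265875 -0.53897592 -1.5957801 ]
(array([6699, 1043,  749,  853,  886, 1295,  892,  916, 1022, 1134, 2393,
       1389,  367,  383,  407,  462,  492,  439,  385]), array([0.   , 0.003, 0.006, 0.009, 0.012, 0.015, 0.018, 0.021, 0.024,
       0.027, 0.03 , 0.033, 0.036, 0.039, 0.042, 0.045, 0.048, 0.051,
       0.054, 0.057]))
0.02 [ 4.393e-01 -2.620e-02  3.430e-02  1.284e-01  2.775e+03]
0.025 [ 4.383e-01 -2.140e-02  4.510e-02  1.343e-01  2.700e+03]
0.03 [ 4.380e-01 -2.110e-02  4.540e-02  1.410e-01  4.943e+03]
0.035 [ 4.378e-01 -2.070e-02  4.560e-02  1.419e-01  3.670e+03]
0.04 [ 4.378e-01 -2.100e-02  4.560e-02  1.492e-01  9.680e+02]
```

View pics/w3.png

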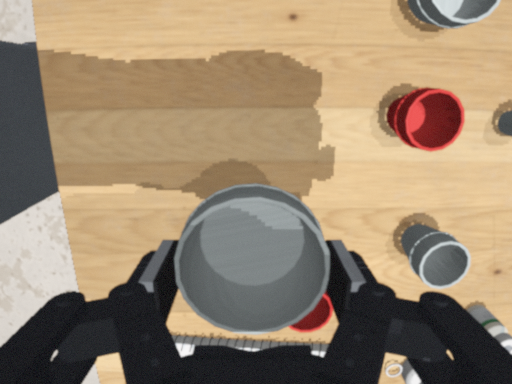

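XL is held upright and centred between the pads, with its rim at TCP + 0.032 as expected. Now over to the bowl.

Emit:
step_arm:
  commands:
    - {"translation": [0.002, 0.1, 0.03], "twist": 0}
    - {"translation": [0.002, 0.17, 0], "twist": 0}
    - {"translation": [0.002, 0.19, 0], "twist": 0}
    - {"translation": [0.002, 0.19, 0], "twist": 0}
    - {"translation": [0.002, 0.19, 0], "twist": 0}

```text
clock: 5.3
tool_pos: [0.439, 0.184, 0.1143]
ee_rot: [0.708, 0.706, -0.001, -0.0]
wrist_force: [-0.1, 0.0, -1.3]
opening: 0.0662
grip_force: 34.3
```

Emit:
step_arm:
  commands:
    - {"translation": [0, 0.19, 0], "twist": 0}
    - {"translation": [0, 0.19, 0], "twist": 0}
    - {"translation": [0, 0.14, 0], "twist": 0}
    - {"translation": [0, 0, 0], "twist": 0}
    - {"translation": [0, 0, 0], "twist": 0}

```text
clock: 5.92
tool_pos: [0.4392, 0.3121, 0.1144]
ee_rot: [0.708, 0.706, -0.001, -0.0]
wrist_force: [0.0, 0.4, -1.2]
opening: 0.0662
grip_force: 34.3
```

Run:
```python
from h import *
s=snap('wrist','w4'); o=bot.get_obs(); t=o['tool_pos']; print(t,o['opening'],o['grip_force'],o['wrist_force'])
V,U=np.mgrid[0:384,0:512]; P=world(s,U,V); c=np.array([.4405,.314]); d=np.hypot(*(P[...,:2]-c).transpose(2,0,1))
q=P[(s['range_z']>0)&(abs(P[...,2]-.062)<.004)&(d<.115)&(d>.085)][:,:2]
A=np.c_[2*q,np.ones(len(q))]; x=np.linalg.lstsq(A,(q**2).sum(1),rcond=None)[0]; print(x[:2],np.sqrt(x[2]+x[:2]@x[:2]),len(q), q.min(0),q.max(0))
```

```text
[0.43937124 0.31183341 0.11469137] 0.06604943396974165 34.25113691948354 [-0.49707983 -0.09640462 -1.16244864]
[0.44091412 0.31288795] 0.09826650610354942 10254 [0.33802152 0.21472906] [0.54353439 0.41546885]
```

Emit:
step_arm:
  commands:
    - {"translation": [0.005, 0.008, -0.12], "twist": 0}
    - {"translation": [0, 0, -0.12], "twist": 0}
    - {"translation": [0, 0, -0.1], "twist": 0}
    - {"translation": [0, 0, -0.05], "twist": 0}
    - {"translation": [0, 0, 0.0], "twist": 0}

```text
clock: 6.6
tool_pos: [0.4407, 0.3139, 0.0175]
ee_rot: [0.708, 0.706, -0.0, -0.0]
wrist_force: [-0.4, 0.0, -0.9]
opening: 0.0664
grip_force: 34.2
```

Emit:
step_arm:
  commands:
    - {"translation": [0, 0, -0.01], "twist": 0}
    - {"translation": [0, 0, 0], "twist": 0}
    - {"translation": [0, 0, 0], "twist": 0}
    - {"translation": [0, 0, 0], "twist": 0}
    - {"translation": [0, 0, 0.0], "twist": 0}

```text
clock: 7.22
tool_pos: [0.4409, 0.3148, 0.0154]
ee_rot: [0.708, 0.706, 0.0, 0.0]
wrist_force: [0.1, 0.1, -0.5]
opening: 0.0664
grip_force: 34.2
```

Emit:
step_arm:
  commands:
    - {"translation": [0, 0, -0.008], "twist": 0}
    - {"translation": [0, 0, -0.008], "twist": 0}
    - {"translation": [0, 0, -0.002], "twist": 0}
    - {"translation": [0, 0, 0], "twist": 0}
    - {"translation": [0, 0, 0.0], "twist": 0}

```text
clock: 7.85
tool_pos: [0.4409, 0.3147, 0.0108]
ee_rot: [0.708, 0.706, 0.0, -0.0]
wrist_force: [-0.4, 0.4, -0.1]
opening: 0.0663
grip_force: 34.2
```

Emit:
step_arm:
  commands:
    - {"translation": [0, 0, -0.003], "twist": 0}
    - {"translation": [0, 0, 0], "twist": 0}
    - {"translation": [0, 0, 0], "twist": 0}
    - {"translation": [0, 0, 0], "twist": 0}
    - {"translation": [0, 0, 0.0], "twist": 0}

```text
clock: 8.48
tool_pos: [0.441, 0.3148, 0.0104]
ee_rot: [0.708, 0.706, 0.0, -0.0]
wrist_force: [-1.1, -0.2, 5.6]
opening: 0.0667
grip_force: 34.8
```

Emit:
step_arm:
  commands:
    - {"translation": [0, 0, 0], "twist": 0}
    - {"translation": [0, 0, 0], "twist": 0}
    - {"translation": [0, 0, 0], "twist": 0}
    - {"translation": [0, 0, 0.02], "twist": 0}
    - {"translation": [0, 0, 0.04], "twist": 0}
  fingers: -0.8

```text
clock: 9.1
tool_pos: [0.4407, 0.3146, 0.0253]
ee_rot: [0.708, 0.706, -0.0, -0.0]
wrist_force: [0.5, -0.5, 0.1]
opening: 0.0767
grip_force: 0.0
```

Emit:
step_arm:
  commands:
    - {"translation": [0, 0, 0.08], "twist": 0}
    - {"translation": [0, 0, 0.12], "twist": 0}
    - {"translation": [0, 0, 0.12], "twist": 0}
    - {"translation": [0, 0, 0.08], "twist": 0}
    - {"translation": [0, 0, 0], "twist": 0}

```text
clock: 9.72
tool_pos: [0.4417, 0.3153, 0.1272]
ee_rot: [0.708, 0.706, 0.002, 0.0]
wrist_force: [0.8, 0.2, -1.1]
opening: 0.0766
grip_force: 0.0
```

Run:
```python
from h import *
s=snap('wrist','w5'); o=bot.get_obs(); t=o['tool_pos']; print(t,o['opening'],o['grip_force'],o['wrist_force'])
print(rim(s,[.441,.3145],.042,.034)); print(tips(s,t))
V,U=np.mgrid[0:384,0:512]; P=world(s,U,V); d=np.hypot(*(P[...,:2]-[.441,.3145]).transpose(2,0,1)); print('inside floor',np.median(P[d<.015][:,2]))
```

```text
[0.44121165 0.31495219 0.12565373] 0.07656244194294297 0.0 [ 0.05113241 -0.03717319 -0.35594155]
[4.415e-01 3.148e-01 3.420e-02 4.120e-02 1.138e+03]
('tipz', np.float64(0.1514), 'off', np.float64(0.0257), 'L', array([0.4044, 0.3265, 0.1574]), 'R', array([0.4802, 0.304 , 0.1221]))
inside floor 0.21825239822067
```

View pics/w5.png

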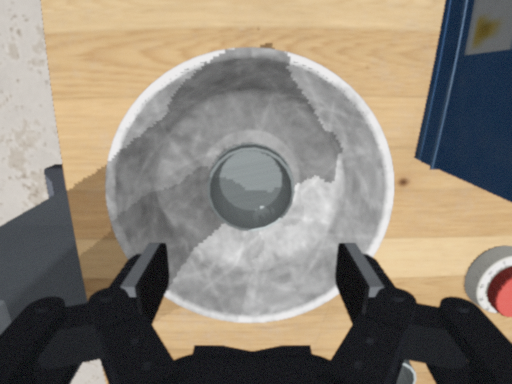

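XL stands centred at (0.4415, 0.3148), with its rim in the wrist picture at (251,187). Next is L.

Emit:
step_arm:
  commands:
    - {"translation": [0.108, -0.157, 0], "twist": 0}
    - {"translation": [0.108, -0.157, 0], "twist": 0}
    - {"translation": [0.108, -0.157, 0], "twist": 0}
    - {"translation": [0.108, -0.157, 0], "twist": 0}
    - {"translation": [0.108, -0.157, 0], "twist": 0}
  fingers: -0.6

```text
clock: 10.4
tool_pos: [0.5761, 0.117, 0.1237]
ee_rot: [0.708, 0.706, -0.001, -0.0]
wrist_force: [1.0, -0.2, 0.3]
opening: 0.0685
grip_force: 0.0
```

Emit:
step_arm:
  commands:
    - {"translation": [0, 0, 0], "twist": 0}
    - {"translation": [0, 0, 0], "twist": 0}
    - {"translation": [0, 0, -0.04], "twist": 0}
    - {"translation": [0, 0, -0.04], "twist": 0}
    - {"translation": [0, 0, 0], "twist": 0}

```text
clock: 11.02
tool_pos: [0.575, 0.1189, 0.1037]
ee_rot: [0.708, 0.706, -0.001, -0.001]
wrist_force: [-0.0, -0.8, -0.1]
opening: 0.0683
grip_force: 0.0
```

Run:
```python
from h import *
s=snap('wrist','w6'); o=bot.get_obs(); t=o['tool_pos']; print(t,o['opening'])
print(rim(s,[.575,.118],.045,.0275)); print(tips(s,t))
```

```text
[0.57531085 0.11883435 0.10438499] 0.06843910711614563
[5.762e-01 1.181e-01 2.780e-02 4.430e-02 1.160e+03]
('tipz', np.float64(0.1251), 'off', np.float64(0.0207), 'L', array([0.5419, 0.1301, 0.1311]), 'R', array([0.6095, 0.1066, 0.1226]))
```

Emit:
step_arm:
  commands:
    - {"translation": [0.004, -0.003, -0.12], "twist": 0}
    - {"translation": [0, 0, -0.12], "twist": 0}
    - {"translation": [0, 0, -0.07], "twist": 0}
    - {"translation": [0, 0, -0.03], "twist": 0}
    - {"translation": [0, 0, 0], "twist": 0}

```text
clock: 11.7
tool_pos: [0.577, 0.1178, 0.0203]
ee_rot: [0.708, 0.706, 0.0, 0.0]
wrist_force: [0.2, 0.6, 0.9]
opening: 0.0681
grip_force: 0.0
```

Emit:
step_arm:
  commands:
    - {"translation": [0, 0, 0], "twist": 0}
    - {"translation": [0, 0, 0], "twist": 0}
    - {"translation": [0, 0, 0], "twist": 0}
    - {"translation": [0, 0, 0], "twist": 0}
    - {"translation": [0, 0, 0], "twist": 0}

```text
clock: 12.32
tool_pos: [0.5769, 0.1177, 0.02]
ee_rot: [0.708, 0.706, 0.0, 0.0]
wrist_force: [-1.5, 0.5, -0.3]
opening: 0.0683
grip_force: 0.0
```

Emit:
step_arm:
  commands:
    - {"translation": [-0.002, 0, -0.004], "twist": 0}
    - {"translation": [0, 0, 0], "twist": 0}
    - {"translation": [0, 0, 0], "twist": 0}
    - {"translation": [0, 0, 0], "twist": 0}
    - {"translation": [0, 0, 0], "twist": 0}
  fingers: 1
  squeeze: 30

```text
clock: 12.95
tool_pos: [0.5766, 0.1177, 0.0195]
ee_rot: [0.708, 0.706, 0.0, 0.0]
wrist_force: [-0.5, -1.2, 5.0]
opening: 0.0528
grip_force: 31.9
```

Emit:
step_arm:
  commands:
    - {"translation": [0, 0, 0], "twist": 0}
    - {"translation": [0, 0, 0.06], "twist": 0}
    - {"translation": [0, 0, 0.12], "twist": 0}
    - {"translation": [0, 0, 0.14], "twist": 0}
    - {"translation": [0, 0, 0.1], "twist": 0}

```text
clock: 13.58
tool_pos: [0.5766, 0.1178, 0.1263]
ee_rot: [0.708, 0.706, 0.001, 0.0]
wrist_force: [0.9, 0.8, -0.6]
opening: 0.0525
grip_force: 31.8
```

Emit:
step_arm:
  commands:
    - {"translation": [0, 0, 0.06], "twist": 0}
    - {"translation": [0, 0, 0], "twist": 0}
    - {"translation": [0, 0, 0], "twist": 0}
    - {"translation": [0, 0, 0], "twist": 0}
    - {"translation": [0, 0, 0], "twist": 0}

```text
clock: 14.2
tool_pos: [0.5761, 0.1176, 0.1383]
ee_rot: [0.708, 0.706, -0.0, -0.0]
wrist_force: [-0.3, 0.2, -1.0]
opening: 0.0528
grip_force: 31.8
```

```bash
cat >> h.py <<'E'
def held(s,t,r):
    """held beaker: rim height over TCP and rim centre, by circle fit on near-horizontal rim edge candidates"""
    V,U=np.mgrid[0:384,0:512]; P=world(s,U,V); d=np.hypot(P[...,0]-t[0],P[...,1]-t[1])
    m=(s['range_z']>0)&(d<r+.004)&(P[...,2]>t[2]+.015)&(P[...,2]<t[2]+.045)&(P[...,1]>t[1]-.2)
    q=P[m]; h,e=np.histogram(q[:,2]-t[2],bins=np.arange(.015,.045,.001)); z=e[h.argmax()]+.0005
    out=[]
    for lo in (z-.001,): 
        b=P[(s['range_z']>0)&(d<r+.006)&(abs(P[...,2]-t[2]-z)<.0025)&(abs(P[...,0]-t[0])<r*.85)]
        A=np.c_[2*b[:,:2],np.ones(len(b))]; x=np.linalg.lstsq(A,(b[:,:2]**2).sum(1),rcond=None)[0]
        out=[x[:2].round(4),np.sqrt(x[2]+x[:2]@x[:2]).round(4),len(b)]
    return 'rim over TCP',z.round(4),'centre',out
E
python3 - <<'E'
from h import *
s=snap('wrist','w7'); o=bot.get_obs(); t=o['tool_pos']; print(t,o['opening'],o['grip_force'],o['wrist_force'])
print(held(s,t,.0275)); print(tips(s,t)); print(held(np.load('w3.npz'),[.4378,-.0273,.109],.034))
E
```

```text
[0.57616109 0.11763387 0.13848121] 0.052516298726028504 31.783659520733636 [ 0.34236984  0.71850429 -1.1346708 ]
('rim over TCP', np.float64(0.0245), 'centre', [array([0.5769, 0.1186]), np.float64(0.0259), 1877])
('tipz', np.float64(0.141), 'off', np.float64(0.0025), 'L', array([0.5753, 0.1402, 0.147 ]), 'R', array([0.5763, 0.0929, 0.1375]))
('rim over TCP', np.float64(0.0325), 'centre', [array([ 0.4391, -0.0271]), np.float64(0.0323), 2453])
```

View pics/w7.png

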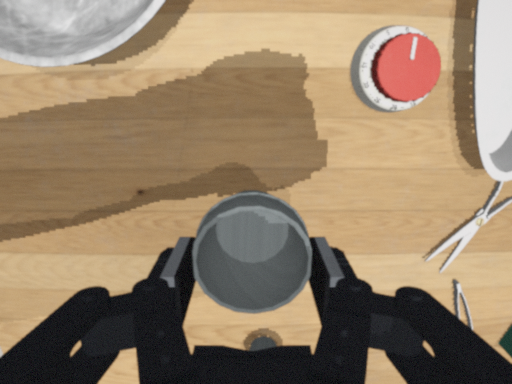

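L is held upright, with its rim at (252,252) in the wrist picture. Carrying it over XL.

Emit:
step_arm:
  commands:
    - {"translation": [-0.07, 0.101, 0], "twist": 0}
    - {"translation": [-0.1, 0.146, 0], "twist": 0}
    - {"translation": [-0.11, 0.16, 0], "twist": 0}
    - {"translation": [-0.11, 0.16, 0], "twist": 0}
    - {"translation": [-0.11, 0.16, 0], "twist": 0}

```text
clock: 14.88
tool_pos: [0.4504, 0.3006, 0.139]
ee_rot: [0.708, 0.706, 0.0, 0.0]
wrist_force: [0.8, 0.5, -0.7]
opening: 0.0525
grip_force: 31.8
```

Emit:
step_arm:
  commands:
    - {"translation": [-0.041, 0.06, 0], "twist": 0}
    - {"translation": [0, 0, -0.08], "twist": 0}
    - {"translation": [0, 0, -0.08], "twist": 0}
    - {"translation": [0, 0, 0], "twist": 0}
    - {"translation": [0, 0, 0], "twist": 0}

```text
clock: 15.5
tool_pos: [0.4416, 0.3143, 0.0998]
ee_rot: [0.708, 0.706, 0.0, 0.0]
wrist_force: [0.6, 1.0, -0.2]
opening: 0.0526
grip_force: 31.8
```

Emit:
step_arm:
  commands:
    - {"translation": [0, 0, 0], "twist": 0}
    - {"translation": [0, 0, 0], "twist": 0}
    - {"translation": [0, 0, 0], "twist": 0}
    - {"translation": [0, 0, 0], "twist": 0}
    - {"translation": [0, 0, 0], "twist": 0}

```text
clock: 16.12
tool_pos: [0.4412, 0.3145, 0.0991]
ee_rot: [0.708, 0.706, 0.0, 0.0]
wrist_force: [0.0, -0.7, -0.9]
opening: 0.0526
grip_force: 31.8
```

Emit:
step_arm:
  commands:
    - {"translation": [0, 0, -0.08], "twist": 0}
    - {"translation": [0, 0, -0.08], "twist": 0}
    - {"translation": [0, 0, -0.06], "twist": 0}
    - {"translation": [0, 0, -0.036], "twist": 0}
    - {"translation": [0, 0, 0], "twist": 0}

```text
clock: 16.75
tool_pos: [0.4409, 0.3143, 0.0346]
ee_rot: [0.708, 0.706, -0.0, -0.0]
wrist_force: [0.9, 0.5, -1.4]
opening: 0.0525
grip_force: 31.8
```

Emit:
step_arm:
  commands:
    - {"translation": [0, 0, -0.004], "twist": 0}
    - {"translation": [0, 0, -0.004], "twist": 0}
    - {"translation": [0, 0, 0], "twist": 0}
    - {"translation": [0, 0, 0], "twist": 0}
    - {"translation": [0, 0, 0], "twist": 0}

```text
clock: 17.38
tool_pos: [0.4412, 0.3145, 0.0331]
ee_rot: [0.708, 0.706, 0.0, 0.0]
wrist_force: [-0.8, -0.1, -1.0]
opening: 0.0526
grip_force: 31.8
```

Emit:
step_arm:
  commands:
    - {"translation": [0, 0, -0.004], "twist": 0}
    - {"translation": [0, 0, -0.004], "twist": 0}
    - {"translation": [0, 0, -0.003], "twist": 0}
    - {"translation": [0, 0, 0], "twist": 0}
    - {"translation": [0, 0, 0], "twist": 0}

```text
clock: 18.0
tool_pos: [0.4411, 0.3144, 0.0304]
ee_rot: [0.708, 0.706, 0.0, -0.0]
wrist_force: [-1.0, -0.7, 1.3]
opening: 0.053
grip_force: 32.0
```

Emit:
step_arm:
  commands:
    - {"translation": [0, 0, 0], "twist": 0}
    - {"translation": [0, 0, 0], "twist": 0}
    - {"translation": [0, 0, 0], "twist": 0}
    - {"translation": [0, 0, 0.02], "twist": 0}
    - {"translation": [0, 0, 0.04], "twist": 0}
  fingers: -0.42

```text
clock: 18.62
tool_pos: [0.441, 0.3143, 0.0456]
ee_rot: [0.708, 0.706, -0.0, -0.0]
wrist_force: [-1.2, 0.1, 0.1]
opening: 0.0609
grip_force: 0.0
```

Emit:
step_arm:
  commands:
    - {"translation": [0, 0, 0.08], "twist": 0}
    - {"translation": [0, 0, 0.12], "twist": 0}
    - {"translation": [0, 0, 0.12], "twist": 0}
    - {"translation": [0, 0, 0.05], "twist": 0}
    - {"translation": [0, 0, 0], "twist": 0}

```text
clock: 19.25
tool_pos: [0.4415, 0.3147, 0.1385]
ee_rot: [0.708, 0.706, 0.001, 0.0]
wrist_force: [-0.1, 0.6, -0.5]
opening: 0.0608
grip_force: 0.0
```

Run:
```python
from h import *
s=snap('wrist','w8'); o=bot.get_obs(); t=o['tool_pos']; print(t,o['opening'],o['wrist_force'])
print(rim(s,[.441,.3145],.056,.0275,.005),rim(s,[.441,.3145],.042,.034,.004))
```

```text
[0.44110898 0.31443889 0.13733885] 0.06040506272162385 [ 0.95199016 -0.54202848 -0.46447599]
[4.415e-01 3.151e-01 2.760e-02 5.530e-02 8.840e+02] [4.415e-01 3.148e-01 3.400e-02 4.130e-02 1.265e+03]
```

View pics/w8.png

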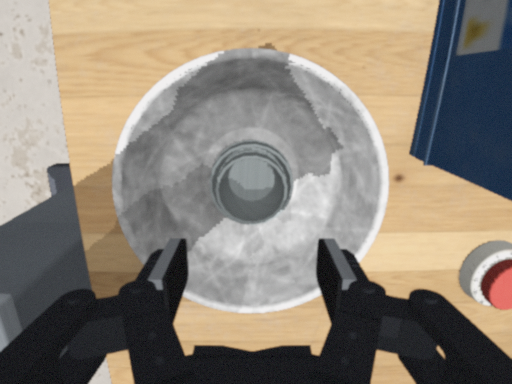

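L is seated: the concentric rims sit at (252,182) and differ by 14.0 mm. Now M, the grey one at about (0.588, -0.080).

Emit:
step_arm:
  commands:
    - {"translation": [0.06, -0.16, 0], "twist": 0}
    - {"translation": [0.07, -0.19, 0], "twist": 0}
    - {"translation": [0.07, -0.19, 0], "twist": 0}
    - {"translation": [0.07, -0.19, 0], "twist": 0}
    - {"translation": [0.07, -0.19, 0], "twist": 0}
  fingers: -0.3

```text
clock: 19.92
tool_pos: [0.5259, 0.0828, 0.1362]
ee_rot: [0.708, 0.706, -0.001, -0.001]
wrist_force: [1.2, 0.9, 0.1]
opening: 0.0549
grip_force: 0.0
```

Emit:
step_arm:
  commands:
    - {"translation": [0.07, -0.19, 0], "twist": 0}
    - {"translation": [0.07, -0.19, 0], "twist": 0}
    - {"translation": [0.07, -0.19, 0], "twist": 0}
    - {"translation": [0.038, -0.09, -0.05], "twist": 0}
    - {"translation": [0, 0, -0.05], "twist": 0}

```text
clock: 20.55
tool_pos: [0.5878, -0.0816, 0.1104]
ee_rot: [0.709, 0.705, -0.001, -0.001]
wrist_force: [-0.7, 0.4, 0.3]
opening: 0.0555
grip_force: 0.0
```

Emit:
step_arm:
  commands:
    - {"translation": [0, 0, 0], "twist": 0}
    - {"translation": [0, 0, 0], "twist": 0}
    - {"translation": [0, 0, 0], "twist": 0}
    - {"translation": [0, 0, 0], "twist": 0}
    - {"translation": [0, 0, 0], "twist": 0}

```text
clock: 21.18
tool_pos: [0.5882, -0.0804, 0.1131]
ee_rot: [0.708, 0.706, 0.0, 0.0]
wrist_force: [0.5, 0.0, 0.4]
opening: 0.0556
grip_force: 0.0
```

Run:
```python
from h import *
s=snap('wrist','w9'); o=bot.get_obs(); t=o['tool_pos']; print(t,o['opening'])
r=rim(s,[.588,-.081],.05,.021); print(r); print(tips(s,t))
P=s['R']@np.array([.588,-.081,.05])+s['t']; u=int(s['fx']*P[0]/P[2]+s['cx']); v=int(s['fy']*P[1]/P[2]+s['cy']); print(u,v,s['frame'][v-30:v+30,u-30:u+30].mean((0,1)))
```

```text
[ 0.58819265 -0.08043192  0.11299982] 0.055328115572665384
[ 5.881e-01 -8.160e-02  2.120e-02  4.930e-02  8.120e+02]
('tipz', np.float64(0.1318), 'off', np.float64(0.0188), 'L', array([ 0.5619, -0.0688,  0.1377]), 'R', array([ 0.6164, -0.0915,  0.1289]))
250 200 [116.00833333 124.46638889 126.82527778]
```

Emit:
step_arm:
  commands:
    - {"translation": [-0.001, -0.005, -0.12], "twist": 0}
    - {"translation": [0, 0, -0.12], "twist": 0}
    - {"translation": [0, 0, -0.07], "twist": 0}
    - {"translation": [0, 0, -0.034], "twist": 0}
    - {"translation": [0, 0, 0], "twist": 0}

```text
clock: 21.85
tool_pos: [0.5879, -0.0818, 0.0269]
ee_rot: [0.708, 0.706, -0.0, -0.0]
wrist_force: [0.4, 0.1, -0.3]
opening: 0.0555
grip_force: 0.0
```

Emit:
step_arm:
  commands:
    - {"translation": [0, 0, -0.003], "twist": 0}
    - {"translation": [0, 0, 0], "twist": 0}
    - {"translation": [0, 0, 0], "twist": 0}
    - {"translation": [0, 0, 0], "twist": 0}
    - {"translation": [0, 0, 0], "twist": 0}

```text
clock: 22.48
tool_pos: [0.5879, -0.0818, 0.0261]
ee_rot: [0.708, 0.706, 0.0, 0.0]
wrist_force: [0.5, -0.8, 0.6]
opening: 0.0555
grip_force: 0.0
```

Emit:
step_arm:
  commands:
    - {"translation": [0, 0, 0], "twist": 0}
    - {"translation": [0, 0, 0], "twist": 0}
    - {"translation": [0, 0, 0], "twist": 0}
    - {"translation": [0, 0, 0], "twist": 0}
    - {"translation": [0, 0, 0], "twist": 0}
  fingers: 1
  squeeze: 30

```text
clock: 23.1
tool_pos: [0.588, -0.0818, 0.0263]
ee_rot: [0.708, 0.706, 0.0, 0.0]
wrist_force: [-1.0, -0.1, 5.6]
opening: 0.0403
grip_force: 30.7
```

Emit:
step_arm:
  commands:
    - {"translation": [0, 0, 0.04], "twist": 0}
    - {"translation": [0, 0, 0.1], "twist": 0}
    - {"translation": [0, 0, 0.14], "twist": 0}
    - {"translation": [0, 0, 0.14], "twist": 0}
    - {"translation": [0, 0, 0.06], "twist": 0}

```text
clock: 23.72
tool_pos: [0.5886, -0.0819, 0.1483]
ee_rot: [0.708, 0.706, 0.001, 0.001]
wrist_force: [0.0, 0.4, -0.5]
opening: 0.0409
grip_force: 30.5
```

Emit:
step_arm:
  commands:
    - {"translation": [0, 0, 0], "twist": 0}
    - {"translation": [0, 0, 0], "twist": 0}
    - {"translation": [0, 0, 0], "twist": 0}
    - {"translation": [0, 0, 0], "twist": 0}
    - {"translation": [0, 0, 0], "twist": 0}

```text
clock: 24.35
tool_pos: [0.5878, -0.0818, 0.1457]
ee_rot: [0.708, 0.706, -0.0, -0.0]
wrist_force: [-0.2, 0.3, 0.4]
opening: 0.0403
grip_force: 30.5
```

Run:
```python
from h import *
s=snap('wrist','w10'); o=bot.get_obs(); t=o['tool_pos']; print(t,o['opening'],o['grip_force'],o['wrist_force'])
print(held(s,t,.021))
```

```text
[ 0.58780798 -0.08178411  0.14582043] 0.04049448410255317 30.45145131647587 [-0.70031016 -0.16157274 -0.91843583]
('rim over TCP', np.float64(0.0235), 'centre', [array([ 0.5884, -0.0811]), np.float64(0.0194), 1241])
```

View pics/w10.png

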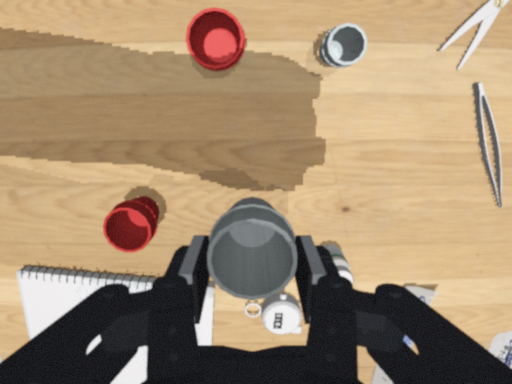

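M is held upright, with its rim at (252,248) in the wrist picture. Carrying it to the nest.

Emit:
step_arm:
  commands:
    - {"translation": [-0.04, 0.11, 0], "twist": 0}
    - {"translation": [-0.07, 0.19, 0], "twist": 0}
    - {"translation": [-0.07, 0.19, 0], "twist": 0}
    - {"translation": [-0.07, 0.19, 0], "twist": 0}
    - {"translation": [-0.07, 0.19, 0], "twist": 0}

```text
clock: 25.02
tool_pos: [0.5072, 0.1371, 0.1462]
ee_rot: [0.708, 0.706, 0.0, 0.0]
wrist_force: [0.6, 0.5, -0.1]
opening: 0.0405
grip_force: 30.5
```

Emit:
step_arm:
  commands:
    - {"translation": [-0.07, 0.19, 0], "twist": 0}
    - {"translation": [-0.07, 0.19, 0], "twist": 0}
    - {"translation": [-0.07, 0.19, 0], "twist": 0}
    - {"translation": [-0.057, 0.145, 0], "twist": 0}
    - {"translation": [0, 0, -0.05], "twist": 0}

```text
clock: 25.65
tool_pos: [0.4405, 0.3169, 0.134]
ee_rot: [0.707, 0.707, 0.001, -0.0]
wrist_force: [0.5, -0.2, -1.0]
opening: 0.0406
grip_force: 30.5
```

Emit:
step_arm:
  commands:
    - {"translation": [0, 0, -0.06], "twist": 0}
    - {"translation": [0, 0, -0.03], "twist": 0}
    - {"translation": [0, 0, 0], "twist": 0}
    - {"translation": [0, 0, 0], "twist": 0}
    - {"translation": [0, 0, 0], "twist": 0}

```text
clock: 26.28
tool_pos: [0.4415, 0.3144, 0.1116]
ee_rot: [0.708, 0.706, 0.0, 0.0]
wrist_force: [0.5, -0.4, -0.1]
opening: 0.0401
grip_force: 30.5
```

Emit:
step_arm:
  commands:
    - {"translation": [-0.001, 0, -0.08], "twist": 0}
    - {"translation": [0, 0, -0.08], "twist": 0}
    - {"translation": [0, 0, -0.05], "twist": 0}
    - {"translation": [0, 0, -0.035], "twist": 0}
    - {"translation": [0, 0, 0], "twist": 0}

```text
clock: 26.9
tool_pos: [0.4408, 0.3144, 0.0495]
ee_rot: [0.708, 0.706, -0.0, -0.0]
wrist_force: [-0.2, 0.9, -0.6]
opening: 0.0404
grip_force: 30.5
```

Emit:
step_arm:
  commands:
    - {"translation": [0, 0, -0.004], "twist": 0}
    - {"translation": [0, 0, -0.003], "twist": 0}
    - {"translation": [0, 0, 0], "twist": 0}
    - {"translation": [0, 0, 0], "twist": 0}
    - {"translation": [0, 0, 0], "twist": 0}

```text
clock: 27.52
tool_pos: [0.4409, 0.3145, 0.0481]
ee_rot: [0.708, 0.706, 0.0, 0.0]
wrist_force: [-0.1, 0.3, -0.1]
opening: 0.0407
grip_force: 30.5
```

Emit:
step_arm:
  commands:
    - {"translation": [0, 0, -0.004], "twist": 0}
    - {"translation": [0, 0, -0.004], "twist": 0}
    - {"translation": [0, 0, 0], "twist": 0}
    - {"translation": [0, 0, 0], "twist": 0}
    - {"translation": [0, 0, 0], "twist": 0}

```text
clock: 28.15
tool_pos: [0.4409, 0.3145, 0.0462]
ee_rot: [0.708, 0.706, 0.0, -0.0]
wrist_force: [-1.4, 0.1, 3.8]
opening: 0.0403
grip_force: 30.8
```

Emit:
step_arm:
  commands:
    - {"translation": [0, 0, 0], "twist": 0}
    - {"translation": [0, 0, 0], "twist": 0}
    - {"translation": [0, 0, 0], "twist": 0}
    - {"translation": [0, 0, 0.02], "twist": 0}
    - {"translation": [0, 0, 0.04], "twist": 0}
  fingers: -0.12

```text
clock: 28.78
tool_pos: [0.4407, 0.3143, 0.0613]
ee_rot: [0.708, 0.706, -0.0, -0.0]
wrist_force: [-0.1, -0.4, 0.4]
opening: 0.0478
grip_force: 0.0
```

Emit:
step_arm:
  commands:
    - {"translation": [0, 0, 0.08], "twist": 0}
    - {"translation": [0, 0, 0.12], "twist": 0}
    - {"translation": [0, 0, 0.12], "twist": 0}
    - {"translation": [0, 0, 0.05], "twist": 0}
    - {"translation": [0, 0, 0], "twist": 0}

```text
clock: 29.4
tool_pos: [0.4413, 0.3147, 0.1542]
ee_rot: [0.708, 0.706, 0.001, 0.0]
wrist_force: [-1.0, 0.4, -0.2]
opening: 0.048
grip_force: 0.0
```

Run:
```python
from h import *
s=snap('wrist','w11'); o=bot.get_obs(); t=o['tool_pos']; print(t,o['opening'],o['wrist_force'])
for h,r in ((.07,.021),(.056,.0275),(.042,.034)): print(rim(s,[.441,.3145],h,r,.004))
```

```text
[0.44088692 0.31442781 0.1530724 ] 0.04772613219328031 [ 0.6233706  -0.11992362 -0.25430323]
[4.413e-01 3.149e-01 2.100e-02 6.940e-02 5.900e+02]
[4.415e-01 3.150e-01 2.760e-02 5.540e-02 9.740e+02]
[4.414e-01 3.149e-01 3.410e-02 4.140e-02 1.171e+03]
```

M is seated: all the rim steps are 14.0 mm and concentric. Now S.

Emit:
step_arm:
  commands:
    - {"translation": [0.11, -0.15, 0], "twist": 0}
    - {"translation": [0.12, -0.163, 0], "twist": 0}
    - {"translation": [0.12, -0.163, 0], "twist": 0}
    - {"translation": [0.12, -0.163, 0], "twist": 0}
    - {"translation": [0.12, -0.163, 0], "twist": 0}
  fingers: 0.05

```text
clock: 30.08
tool_pos: [0.5887, 0.1124, 0.1519]
ee_rot: [0.708, 0.706, -0.001, -0.001]
wrist_force: [0.1, -0.0, 0.6]
opening: 0.0409
grip_force: 0.0
```

Emit:
step_arm:
  commands:
    - {"translation": [0.12, -0.163, 0], "twist": 0}
    - {"translation": [0.12, -0.163, 0], "twist": 0}
    - {"translation": [0.026, -0.038, -0.04], "twist": 0}
    - {"translation": [0, 0, -0.08], "twist": 0}
    - {"translation": [0, 0, -0.04], "twist": 0}

```text
clock: 30.7
tool_pos: [0.6537, 0.0233, 0.1109]
ee_rot: [0.708, 0.706, -0.001, -0.001]
wrist_force: [-0.4, -0.8, 0.1]
opening: 0.0405
grip_force: 0.0
```

Emit:
step_arm:
  commands:
    - {"translation": [0, 0, 0], "twist": 0}
    - {"translation": [0, 0, 0], "twist": 0}
    - {"translation": [0, 0, 0], "twist": 0}
    - {"translation": [0, 0, 0], "twist": 0}
    - {"translation": [0, 0, 0], "twist": 0}

```text
clock: 31.32
tool_pos: [0.655, 0.023, 0.1138]
ee_rot: [0.708, 0.706, 0.0, 0.0]
wrist_force: [-0.0, -1.1, 0.0]
opening: 0.0404
grip_force: 0.0
```

Run:
```python
from h import *
s=snap('wrist','w12'); o=bot.get_obs(); t=o['tool_pos']; print(t,o['opening'])
print(rim(s,[.655,.024],.055,.0145)); print(tips(s,t))
```

```text
[0.65494509 0.0229472  0.11369622] 0.04037630409984356
[6.559e-01 2.400e-02 1.460e-02 5.440e-02 5.620e+02]
('tipz', np.float64(0.1307), 'off', np.float64(0.017), 'L', array([0.6357, 0.0343, 0.1367]), 'R', array([0.6757, 0.0117, 0.1274]))
```

View pics/w12.png

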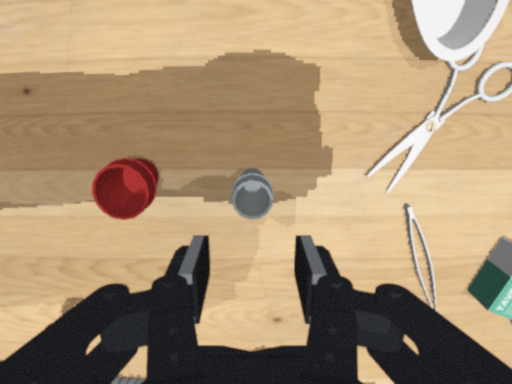

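S is at (252,198) between the open fingers, and nothing else is in the way.

Emit:
step_arm:
  commands:
    - {"translation": [0.002, 0.003, -0.12], "twist": 0}
    - {"translation": [0, 0, -0.12], "twist": 0}
    - {"translation": [0, 0, -0.06], "twist": 0}
    - {"translation": [0, 0, -0.03], "twist": 0}
    - {"translation": [0, 0, 0], "twist": 0}

```text
clock: 32.0
tool_pos: [0.6555, 0.0237, 0.0313]
ee_rot: [0.708, 0.706, 0.0, 0.0]
wrist_force: [-0.3, 0.1, -0.2]
opening: 0.0402
grip_force: 0.0
```

Emit:
step_arm:
  commands:
    - {"translation": [0, 0, 0], "twist": 0}
    - {"translation": [0, 0, 0], "twist": 0}
    - {"translation": [0, 0, 0], "twist": 0}
    - {"translation": [0, 0, 0], "twist": 0}
    - {"translation": [0, 0, 0], "twist": 0}

```text
clock: 32.62
tool_pos: [0.6554, 0.0237, 0.0311]
ee_rot: [0.708, 0.706, 0.0, 0.0]
wrist_force: [-1.2, -0.5, -0.7]
opening: 0.0404
grip_force: 0.0
```

Emit:
step_arm:
  commands:
    - {"translation": [0, 0, 0], "twist": 0}
    - {"translation": [0, 0, 0], "twist": 0}
    - {"translation": [0, 0, 0], "twist": 0}
    - {"translation": [0, 0, 0], "twist": 0}
    - {"translation": [0, 0, 0], "twist": 0}
  fingers: 1
  squeeze: 30

```text
clock: 33.25
tool_pos: [0.6555, 0.0237, 0.0312]
ee_rot: [0.708, 0.706, 0.0, 0.0]
wrist_force: [-0.3, -0.9, 3.1]
opening: 0.0278
grip_force: 29.8
```

Emit:
step_arm:
  commands:
    - {"translation": [0, 0, 0.04], "twist": 0}
    - {"translation": [0, 0, 0.1], "twist": 0}
    - {"translation": [0, 0, 0.14], "twist": 0}
    - {"translation": [0, 0, 0.14], "twist": 0}
    - {"translation": [0, 0, 0.08], "twist": 0}

```text
clock: 33.88
tool_pos: [0.6558, 0.0237, 0.1587]
ee_rot: [0.708, 0.706, 0.001, 0.001]
wrist_force: [0.4, -0.1, -0.2]
opening: 0.0276
grip_force: 29.6
```

Emit:
step_arm:
  commands:
    - {"translation": [0, 0, 0], "twist": 0}
    - {"translation": [0, 0, 0], "twist": 0}
    - {"translation": [0, 0, 0], "twist": 0}
    - {"translation": [0, 0, 0], "twist": 0}
    - {"translation": [0, 0, 0], "twist": 0}

```text
clock: 34.5
tool_pos: [0.6553, 0.0237, 0.1556]
ee_rot: [0.708, 0.706, -0.0, -0.0]
wrist_force: [0.4, -0.1, -1.1]
opening: 0.0275
grip_force: 29.6
```

Run:
```python
from h import *
s=snap('wrist','w13'); o=bot.get_obs(); t=o['tool_pos']; print(t,o['opening'],o['grip_force'],o['wrist_force'])
print(held(s,t,.0145))
```

```text
[0.65530397 0.0237145  0.15575846] 0.027668545085228778 29.611877873539925 [ 0.77057107  0.69067773 -1.12579286]
('rim over TCP', np.float64(0.0235), 'centre', [array([0.6558, 0.0242]), np.float64(0.013), 928])
```

View pics/w13.png

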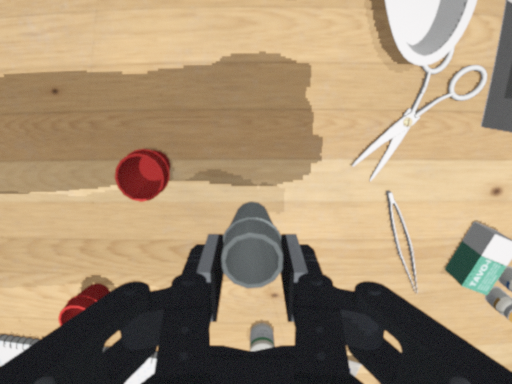

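S is held upright, with its rim at (252,252). Carrying it to the nest.

Emit:
step_arm:
  commands:
    - {"translation": [-0.08, 0.108, 0], "twist": 0}
    - {"translation": [-0.12, 0.163, 0], "twist": 0}
    - {"translation": [-0.12, 0.163, 0], "twist": 0}
    - {"translation": [-0.12, 0.163, 0], "twist": 0}
    - {"translation": [-0.12, 0.163, 0], "twist": 0}

```text
clock: 35.17
tool_pos: [0.5143, 0.2148, 0.1562]
ee_rot: [0.708, 0.706, 0.0, 0.0]
wrist_force: [1.7, 0.4, -0.3]
opening: 0.0277
grip_force: 29.7
```

Emit:
step_arm:
  commands:
    - {"translation": [-0.12, 0.163, 0], "twist": 0}
    - {"translation": [-0.12, 0.163, 0], "twist": 0}
    - {"translation": [-0.058, 0.077, 0], "twist": 0}
    - {"translation": [0, 0, -0.05], "twist": 0}
    - {"translation": [0, 0, -0.05], "twist": 0}

```text
clock: 35.8
tool_pos: [0.4411, 0.314, 0.13]
ee_rot: [0.708, 0.706, -0.0, 0.0]
wrist_force: [0.1, -0.4, -0.6]
opening: 0.0279
grip_force: 29.7
```

Emit:
step_arm:
  commands:
    - {"translation": [0, 0, 0], "twist": 0}
    - {"translation": [0, 0, 0], "twist": 0}
    - {"translation": [0, 0, 0], "twist": 0}
    - {"translation": [0, 0, 0], "twist": 0}
    - {"translation": [0, 0, 0], "twist": 0}

```text
clock: 36.42
tool_pos: [0.441, 0.3145, 0.1312]
ee_rot: [0.708, 0.706, 0.0, 0.0]
wrist_force: [0.3, -0.2, -0.4]
opening: 0.0274
grip_force: 29.7
```

Emit:
step_arm:
  commands:
    - {"translation": [0, 0, -0.1], "twist": 0}
    - {"translation": [0, 0, -0.08], "twist": 0}
    - {"translation": [0, 0, -0.05], "twist": 0}
    - {"translation": [0, 0, -0.038], "twist": 0}
    - {"translation": [0, 0, 0], "twist": 0}

```text
clock: 37.05
tool_pos: [0.4407, 0.3143, 0.0637]
ee_rot: [0.708, 0.706, -0.0, -0.0]
wrist_force: [0.8, -0.8, -0.1]
opening: 0.0278
grip_force: 29.7
```

Emit:
step_arm:
  commands:
    - {"translation": [0, 0, -0.004], "twist": 0}
    - {"translation": [0, 0, -0.003], "twist": 0}
    - {"translation": [0, 0, 0], "twist": 0}
    - {"translation": [0, 0, 0], "twist": 0}
    - {"translation": [0, 0, 0], "twist": 0}

```text
clock: 37.67
tool_pos: [0.4409, 0.3145, 0.0624]
ee_rot: [0.708, 0.706, 0.0, -0.0]
wrist_force: [0.3, 0.1, -0.4]
opening: 0.0273
grip_force: 29.7
```

Emit:
step_arm:
  commands:
    - {"translation": [0, 0, -0.004], "twist": 0}
    - {"translation": [0, 0, -0.004], "twist": 0}
    - {"translation": [0, 0, -0.001], "twist": 0}
    - {"translation": [0, 0, 0], "twist": 0}
    - {"translation": [0, 0, 0], "twist": 0}

```text
clock: 38.3
tool_pos: [0.4409, 0.3145, 0.0601]
ee_rot: [0.708, 0.706, 0.0, -0.0]
wrist_force: [-1.2, -0.8, 1.1]
opening: 0.0275
grip_force: 29.8
```

Contact is at the expected height (0.0602). Releasing to 36 mm.

Emit:
step_arm:
  commands:
    - {"translation": [0, 0, 0], "twist": 0}
    - {"translation": [0, 0, 0], "twist": 0}
    - {"translation": [0, 0, 0], "twist": 0}
    - {"translation": [0, 0, 0.02], "twist": 0}
    - {"translation": [0, 0, 0.04], "twist": 0}
  fingers: 0.16

```text
clock: 38.92
tool_pos: [0.4407, 0.3143, 0.0753]
ee_rot: [0.708, 0.706, -0.0, -0.0]
wrist_force: [0.4, -0.1, 0.8]
opening: 0.0358
grip_force: 0.0
```

Emit:
step_arm:
  commands:
    - {"translation": [0, 0, 0.08], "twist": 0}
    - {"translation": [0, 0, 0.12], "twist": 0}
    - {"translation": [0, 0, 0.12], "twist": 0}
    - {"translation": [0, 0, 0.05], "twist": 0}
    - {"translation": [0, 0, 0], "twist": 0}

```text
clock: 39.55
tool_pos: [0.4412, 0.3147, 0.1681]
ee_rot: [0.708, 0.706, 0.001, 0.0]
wrist_force: [0.3, 0.7, -0.8]
opening: 0.0357
grip_force: 0.0
```

Run:
```python
from h import *
s=snap('wrist','w14'); o=bot.get_obs(); t=o['tool_pos']; print(t,o['opening'],o['grip_force'],o['wrist_force'])
for h,r in ((.084,.0145),(.07,.021),(.056,.0275),(.042,.034)): print(rim(s,[.441,.3145],h,r,.004))
```

```text
[0.44089364 0.31443873 0.16707839] 0.03594786932399163 0.0 [ 0.07748987  0.13906286 -0.50250859]
[4.413e-01 3.149e-01 1.450e-02 8.340e-02 4.020e+02]
[4.410e-01 3.149e-01 2.110e-02 6.930e-02 7.010e+02]
[4.415e-01 3.150e-01 2.770e-02 5.530e-02 8.770e+02]
[4.414e-01 3.149e-01 3.400e-02 4.140e-02 1.021e+03]
```

View pics/w14.png

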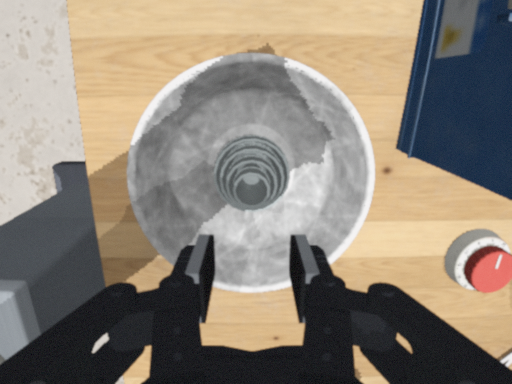

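All four rims are concentric at (251,173), in 14 mm steps, and the gripper is clear. Handing in.

```bash
python3 -c "
from cell import hand_in
print(hand_in())"
```

```text
the job is handed in; nothing more can be done
None
```

The four beakers stand nested in the middle of the bowl: the last wrist picture shows concentric rims stepping about 14 mm, the gripper is open and clear, and the job is handed in (no verdict came back).

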